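Close the adjustable wrench on the purge nut and loosen it

ROBOT

A 6-joint arm with a two-finger parallel gripper is mounted at the origin on a cart in front of the work surface, level with it; the furniture and walls round the work are solid. World frame = base frame: x ahead of the robot, y to its left, z up, the work surface at z = 0. Lengths are in m, angles in rad, forces in N, time in s.
With the tool pointing down it reaches from about 0.275 to 0.75 m from the base axis. Payload 10.2 kg.
Tool frame: the origin (TCP) lies between the finger pads; the fingertips stand 11 mm ahead of it and the grasp point (between the pads) lies 8 mm behind it; z points along the fingers, y is the direction in which the jaws open and shut (so a half turn about z gives the same grasp; the last joint's range is limited). The gripper opens to 88 mm and grips with 3 to 60 N. Pads are 18 mm wide; open, the fingers measure 123 mm over their backs; the gripper's body (75 mm by 187 mm) begins 45 mm behind the grasp point.
Start: joints at [-1.343, 0.313, 1.498, -0, 1.331, -0.223], TCP at [0.229, -0.473, 0.25] pointing down, gripper open.
Joint ranges: [-2.94, 2.94], [-0.97, 2.17], [0.19, 2.56], [-1.23, 4.37], [0.02, 3.11], [-2.88, 2.88]. Speed limits (rad/s): [2.39, 2.39, 3.01, 3.14, 3.14, 3.14].

INTERFACE

Orientations are given as a unit quaternion [x, y, z, w].
In Python, from rig import manip gives the robot as it stands.
- The arm moves only by the tool arm_command, never from a script. Its argument "commands" is a list of rows, each a list of 2 entries, a list of its own where there are three numbers: the shift along the tool's x, y, z in mm, then the turn about the tool's z in degrees. In form: [[[dx, dy, dz], roll], ...]. A call has exactly 8 rows; each row shifts and turns the commanded pose from where the row before left it, along the tool's axes as they then stand; what a row does not reach is not made up. A row lasts 1/10 s, in which the tool goes at most 50 mm and 8.59 degrees, less where a joint would pass 70% of its speed; a pose out of reach is approached as far as the arm can. A call with a gripper value outside its range is refused whole. "grip" is the closure, from -1 (fully open) to 1 (shut), set as the call begins (left out, the last holds). The fingers move at their own pace and stop on an object; "force" is the grip in N (left out, the last holds). Time passes only in rows, so rows that do not move let the fingers close, or fill a call up. It gives the time, the measured TCP pose, the force and the opening at its end, in the units of the state.
- manip.state(): the state, without advancing time (a new reading comes with each control period).
- manip.capture(name): name is "scene" or "top" or "wrist"; returns the picture (400x640x3 uint8, red, green, blue); there is no depth.
- manip.calibration(name): a dict with "camera_matrix" (3x3 intrinsics, pixels), "rvec" (rotation vector, rad) and "tvec" (3), from world to camera coordinates, as OpenCV has them. Camera axes: x right, y down, z forward; pixel columns grow to the right and rows downward; lengths in m; the calibration is good to about 2 mm. A picture is of the moment at which its call begins: read the wrist's pose just before it. calibration takes no time and is no camera call; for the wrist camera it gives the pose at the moment of the call.
- manip.hand_in(): hands the job in, once; it reports no verdict.
Trained networks look in the newest picture that a camera, given by its name, has taken for a name from the list of things; names that differ only in an ending like _2 or _b are one class to them, and where a whole thing is asked for, a point or a joint stands for the part that bears it (a point fixed in the world has none). Each returns a list of dicts, best first, with "confidence" (0 to 1); they miss things now and then, are a little off and sometimes report something else, mostly with a low value. They report only what shows in the picture. A call takes as long as a camera call. They do not tell look-alikes from the thing itself.
- manip.boxes_of(camera, thing): "centre" ([x, y, z] in m, in world coordinates, good to about 4 mm: the middle of the surface that is visible of it).
- manip.silhouettes(camera, thing): "mask" (400x640 bool, what is visible of it).
The state is a dict: "t": time; "joint_pos": joint angles; "qd": joint speeds; "joint_torque": joint torques, N m; "tcp_pos": TCP position; "tcp_rot": TCP orientation; "force": force on the tool from outside, world axes, zero at the start; "wrist_torque": the same for the moment, N m; "grip_width": finger opening in m.
Only numpy, scipy, OpenCV 4.12 (cv2) and the standard library are available. Lean on these libraries where they do the work, as an engineer would, in place of code of your own. Each camera call takes 0.05 s, during which the arm holds its last target. There are 200 camera calls.

TASK

The adjustable wrench on the gas purge stand hangs loose round its brass nut. Roll the wrench's knurled worm roller clockwise until both jaws are snug on the nut; only then raise the wrench's handle, so that the wrench loosens the nut by about an eighth of a turn (anything from 30 to 55 degrees), and let go with the handle still raised and the jaws still snug. Do not turn the nut with the fingers, and leave the things round about where they are.

Things in the scene. Friction and masses are not known exactly. Their poses are not given: they have to be found in the camera images.
- stand: Fixed purge stand, base plate 180 x 125 x 12 mm, top 245 mm high. Origin on the worktop straight below the nut's centre; z up, y along the nut's axis, out of its free face (roughly towards the robot). Column and block lie behind the wrench at y = -36 to -76 mm. A post at x = -70 mm carries the wrench's handle, which points to -x and 35 degrees down at the start.
- nut_center (a point): Centre of the brass hexagon nut, 180 mm above the stand's origin: 40 mm across flats, 22 mm thick. The wrench lies in the stand's x-z plane and is captive: it can only swing about the nut's axis, and friction keeps it where it is left.
- roller (a point): Centre of the dark knurled roller on the worm's free upper end: 38 mm across, 38 mm long. At the start its axis leans 35 degrees from vertical, free end towards (-0.574, 0, 0.819) in the stand's frame; grip it across, pointing along this axis. It lies 66 mm along the handle from the nut's centre and 67 mm up the axis. A thin neck is 20 mm clear below it; the open upper jaw beside it ends below it.
- worm (a joint): Angle of the worm, rad; falls when the roller is turned clockwise, seen from its free end, which closes the two jaws together, each 3 mm a rad. Starts at 1.8 to 2.9, near 0 when the jaws touch the nut, and goes hardly further. Takes 0.15 N m and stays where it is left; several grasps are needed.
- jaw (a joint): Gap between the upper jaw and the flat of the nut, m; the wrench is self-centring, so the lower jaw's gap is always the same. Starts at 0.0054 to 0.0087 (the wrench then swings free of the nut), 0 when the jaws just touch. Snug is under 0.0015. The jaws are dark steel bars 42 mm long, 16 mm thick, along the handle's direction.
- handle_grip (a point): Middle of the grip of the wrench's steel handle, 150 mm along the handle from the nut's centre and 10 mm below the line through it. The handle here is 12 mm thick (along the stand's y axis) and 22 mm deep, straight for 35 mm to either side; it can be pinched across its thickness from above.
- wrench (a joint): Angle by which the handle is raised from its rest post, rad: 0 at rest (handle 35 degrees below level), 0.61 when the handle is level; stop at 1.0. Takes about 1.2 N m to raise with the nut in the jaws.
- nut (a joint): Angle of the nut, rad; 0 at the start, grows as it is loosened, the same way as the wrench's angle grows. A red mark on its face shows it. The wrench turns it only when the jaws are close on it, after up to 0.15 rad of play.
- petri_1: Petri dish, 60 mm across, 15 mm high, loose; origin at the centre of its underside.
- marker_red: Red felt marker lying down, 132 mm long, 17 mm thick, loose; origin under its middle.
- alcohol: White bottle with a blue cap, 52 mm across, 134 mm high, loose; origin at the centre of its underside.
- reagent_amber: Amber bottle with a white cap, 44 mm across, 110 mm high, loose; origin at the centre of its underside.
- tube_rack_1: Grey-brown empty tube rack, 136 x 69 x 45 mm, loose; origin at the centre of its underside.
There are look-alikes about, which are no part of the job. There is more than one size of the stand; the one meant has the size given above.

How it is judged:
On the way, in this order (a step that is already met when the one before it is completed fails the run):
1. the jaws are closed snugly on the nut (gap under 1.5 mm on each side) while the nut and the wrench are still where they were (within 0.1 rad) (value of joint jaw below 0.0015 m and value of joint nut between -0.1 and 0.1 rad and value of joint wrench below 0.1 rad), for 0.2 s.
2. the wrench has loosened the nut by 30 degrees or more, jaws still snug (value of joint jaw below 0.0015 m and value of joint nut above 0.52 rad and value of joint wrench above 0.45 rad), for 0.2 s.
At the end, for the whole second after the job is handed in: the jaws are within 1.5 mm of the nut's flats, the nut has been loosened by 0.50 to 0.98 rad (29 to 56 degrees), the handle stays raised (more than 0.45 rad) and at rest, released (value of joint jaw below 0.0015 m and value of joint nut between 0.5 and 0.98 rad and value of joint wrench above 0.45 rad and velocity of joint wrench between -0.05 and 0.05 rad/s); the robot touches nothing.
It fails at once if the fingers push or turn the nut itself (over 4 N) (contact force between the fingers and nut above 4 N).
It fails at once if a bystander is moved by more than 30 mm (distance of any of petri_1, marker_red, alcohol, reagent_amber, tube_rack_1 from where it was at the start of the episode above 0.03 m).
It also fails if it takes over 58 s, if anything falls off the work surface, if the arm or the gripper's body presses on something with over 40 N, if the wrist force passes 120 N, or if a joint passes its speed limit or range.

## Working session

There is one attempt and no reset: what is moved stays moved. The work goes in short steps, Python scripts to look and compute and a tool call to move; the robot and the scene stay as the last step left them, time stands still between calls to the robot, and variables do not carry over. Pictures are saved under pics/ and viewed, about 8 in all and at most 12, crops included, and the job is handed in when it is done.

Besides the shell and the picture viewer there is one more tool, called after "Request:" as name(argument=value, ...), one argument or row to a line, values as JSON. arm_command: Moves the arm, as the interface text tells. Its arguments: {"type":"object","properties":{"commands":{"type":"array"},"grip":{"type":"number"},"force":{"type":"number"}},"required":["commands"]}

```bash
ls; mkdir -p pics; cat > look.py <<'E'
from rig import manip
import cv2,numpy as np
def snap(cam,name):
    im=manip.capture(cam); cv2.imwrite(f'pics/{name}.png',im[:,:,::-1]); return im
E
python3 - <<'E'
from look import *
a=snap('scene','s0');b=snap('top','t0')
cv2.imwrite('pics/st.png',np.vstack([cv2.resize(x,(480,300),interpolation=3) for x in(a,b)])[:,:,::-1])
for c in('scene','top'):
    for n in('stand','nut_center','roller','handle_grip'):
        r=manip.boxes_of(c,n)
        print(c,n,[(round(d['confidence'],2),np.round(d['centre'],3).tolist()) for d in r[:4]])
s=manip.state();print(s['t'],s['tcp_pos'],s['tcp_rot'],s['grip_width'])
E
```

```text
pics
scene stand [(0.96, [0.479, 0.044, 0.072]), (0.73, [0.515, 0.309, 0.129])]
scene nut_center []
scene roller [(0.84, [0.474, 0.018, 0.198]), (0.62, [0.508, 0.261, 0.139])]
scene handle_grip [(0.83, [0.511, 0.284, 0.125]), (0.71, [0.476, 0.026, 0.157])]
top stand [(0.65, [0.521, 0.12, 0.195]), (0.58, [0.516, 0.294, 0.043])]
top nut_center []
top roller []
top handle_grip [(0.7, [0.505, 0.273, 0.128]), (0.43, [0.493, 0.114, 0.202])]
0.5 [ 0.22870258 -0.47257091  0.24972944] [ 9.74708590e-01  2.23479672e-01 -1.94860857e-05  1.92135972e-05] 0.08826066447161451
```

View pics/st.png

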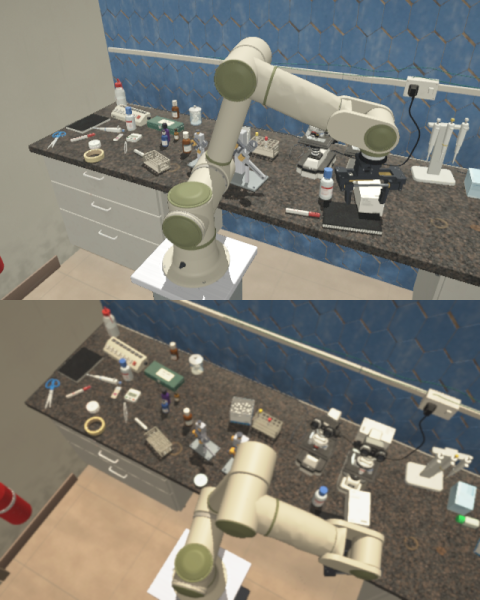

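Request:
arm_command(
  commands=[
    [[0,0,-45],0],
    [[0,0,-45],0],
    [[20,-15,-40],0],
    [[35,-25,-20],0],
    [[38,-28,0],0],
    [[38,-28,0],0],
    [[38,-28,0],0],
    [[38,-28,0],0],
  ],
  grip=-1,
)

```text
t: 1.3
tcp_pos: [0.3492, -0.2438, 0.3999]
tcp_rot: [0.975, 0.223, 0.0, 0.0]
force: [0.7, -0.0, 0.6]
grip_width: 0.088
```

Request:
arm_command(
  commands=[
    [[38,-28,0],0],
    [[38,-28,0],0],
    [[38,-28,0],0],
    [[38,-28,0],-8],
    [[0,0,0],-8],
    [[0,0,0],-8],
    [[0,0,0],-8],
    [[0,0,0],-8],
  ],
)

```text
t: 2.1
tcp_pos: [0.4369, -0.0784, 0.3998]
tcp_rot: [0.838, 0.546, 0.0, 0.0]
force: [0.3, 0.3, 0.3]
grip_width: 0.0879
```

```bash
python3 - <<'E'
from look import *
a=snap('scene','s1');b=snap('wrist','w1')
cv2.imwrite('pics/st1.png',np.vstack([cv2.resize(x,(480,300),interpolation=3) for x in(a,b)])[:,:,::-1])
for c in('scene','wrist'):
    for n in('stand','roller','handle_grip'):
        r=manip.boxes_of(c,n)
        print(c,n,[(round(d['confidence'],2),np.round(d['centre'],3).tolist()) for d in r[:4]])
s=manip.state();print(s['t'],s['tcp_pos'],s['tcp_rot'],s['joint_pos'])
E
```

```text
scene stand [(0.98, [0.514, 0.295, 0.058]), (0.82, [0.482, 0.074, 0.088])]
scene roller [(0.68, [0.47, 0.017, 0.201]), (0.44, [0.506, 0.263, 0.139]), (0.38, [0.476, 0.037, 0.158])]
scene handle_grip [(0.77, [0.506, 0.271, 0.112]), (0.7, [0.475, 0.037, 0.159])]
wrist stand [(0.8, [0.497, 0.05, 0.028]), (0.35, [0.482, 0.029, 0.201])]
wrist roller [(0.64, [0.478, 0.014, 0.21])]
wrist handle_grip [(0.68, [0.483, 0.032, 0.203]), (0.15, [0.386, -0.24, 0.014])]
2.5 [ 0.43682502 -0.07855274  0.39974643] [8.39958309e-01 5.42650935e-01 1.75578323e-05 2.39916557e-05] [-4.43059031e-01  6.59148420e-02  1.41365721e+00  4.63010870e-06
  1.66196132e+00 -1.94421548e-02]
```

View pics/st1.png

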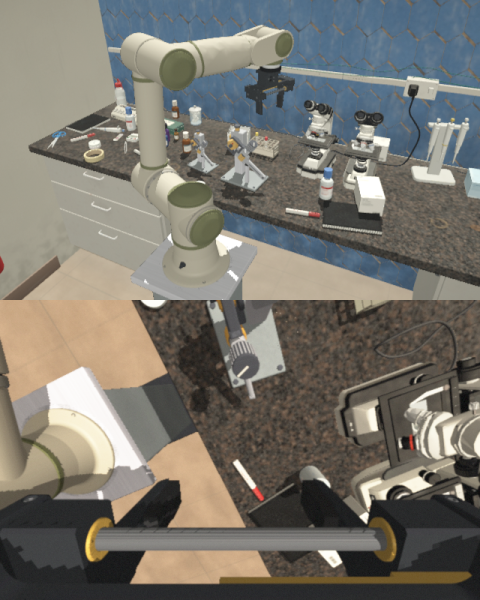

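Request:
arm_command(
  commands=[
    [[0,0,0],-8],
    [[0,0,0],-8],
    [[0,0,0],-8],
    [[0,35,0],0],
    [[0,0,0],0],
    [[0,0,0],0],
    [[0,0,0],0],
    [[0,0,0],0],
  ],
)

```text
t: 3.3
tcp_pos: [0.4713, -0.0786, 0.4001]
tcp_rot: [0.708, 0.706, 0.0, 0.0]
force: [-0.3, 0.4, 0.4]
grip_width: 0.088
```

```bash
python3 - <<'E'
from look import *
b=snap('wrist','w2')
c=manip.calibration('wrist');R=cv2.Rodrigues(c['rvec'])[0];print(c['camera_matrix'],'cam pos',-R.T@c['tvec'].ravel(),'\n',R)
for n in('stand','roller','handle_grip'):
    r=manip.boxes_of('wrist',n)
    print(n,[(round(d['confidence'],2),np.round(d['centre'],3).tolist()) for d in r[:4]])
s=manip.state();print(s['t'],s['tcp_pos'],s['tcp_rot'],s['joint_pos'])
E
```

```text
[[297.96949562   0.         320.88568215]
 [  0.         297.96949562 198.7338039 ]
 [  0.           0.           1.        ]] cam pos [0.47171505 0.00121481 0.53603514] 
 [[ 9.99988166e-01 -4.83711315e-03  5.19005059e-04]
 [-4.76578017e-03 -9.52604519e-01  3.04174157e-01]
 [-9.76918250e-04 -3.04173031e-01 -9.52616299e-01]]
stand []
roller [(0.94, [0.479, 0.016, 0.211])]
handle_grip [(0.78, [0.484, 0.042, 0.201])]
3.5 [ 0.47160147 -0.07862277  0.39997667] [7.08247004e-01 7.05964674e-01 9.37238537e-05 2.25718899e-04] [-4.10913862e-01  1.46864101e-01  1.32268826e+00  8.57906655e-06
  1.67155156e+00 -4.07685293e-01]
```

View pics/w2.png

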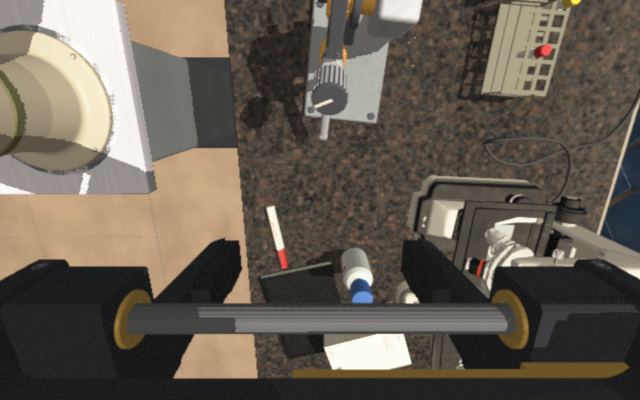

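Request:
arm_command(
  commands=[
    [[30,0,0],0],
    [[40,0,0],0],
    [[20,0,0],0],
    [[0,0,0],0],
    [[0,0,0],0],
    [[0,0,0],0],
    [[0,0,0],0],
    [[0,0,0],0],
  ],
)

```text
t: 4.3
tcp_pos: [0.4722, 0.0107, 0.3996]
tcp_rot: [0.709, 0.706, -0.0, -0.0]
force: [0.9, -0.7, -0.3]
grip_width: 0.0879
```

```bash
cat >> look.py <<'E'
def ray(cam,uv,z):
    c=manip.calibration(cam);R=cv2.Rodrigues(np.array(c['rvec']))[0];p=-R.T@np.ravel(c['tvec'])
    d=R.T@np.linalg.inv(c['camera_matrix'])@np.array([*uv,1.]);return p+d*(z-p[2])/d[2]
def proj(cam,P):
    c=manip.calibration(cam);return cv2.projectPoints(np.float64(P).reshape(-1,1,3),c['rvec'],c['tvec'],c['camera_matrix'],None)[0][:,0]
E
python3 - <<'E'
from look import *
b=snap('wrist','w3')
for n in('stand','roller','nut'):
    r=manip.boxes_of('wrist',n)
    print(n,[(round(d['confidence'],2),np.round(d['centre'],3).tolist()) for d in r[:4]])
cv2.imwrite('pics/w3c.png',cv2.resize(b[0:300,200:520],(800,750),interpolation=3)[:600,:,::-1])
s=manip.state();print(s['t'],s['tcp_pos'])
E
```

```text
stand [(0.9, [0.518, 0.084, 0.196]), (0.7, [0.489, 0.112, 0.196]), (0.65, [0.535, 0.234, 0.004])]
roller [(0.72, [0.482, 0.02, 0.208]), (0.24, [0.368, 0.214, 0.009])]
nut [(0.95, [0.486, 0.11, 0.201]), (0.34, [0.381, -0.232, 0.013])]
4.5 [0.47213036 0.01114172 0.3997097 ]
```

View pics/w3c.png

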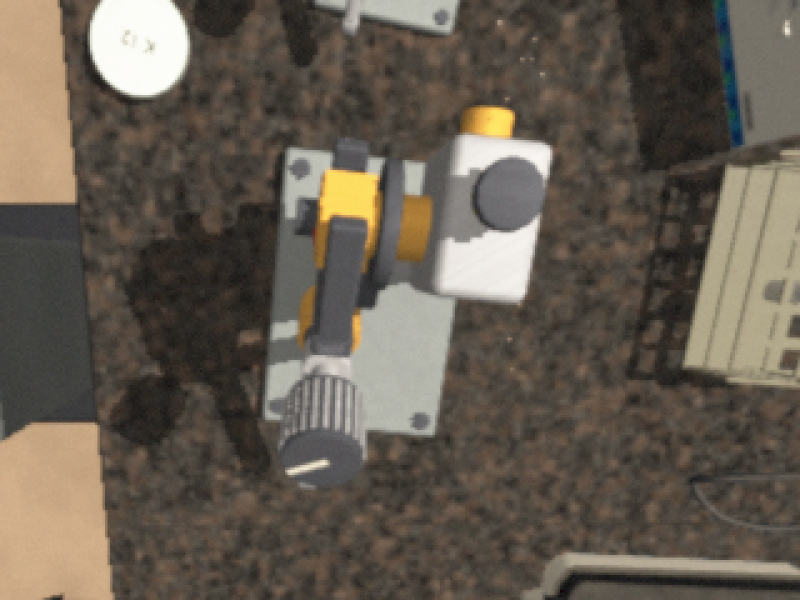

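```bash
python3 - <<'E'
from look import *
f=lambda u,v,z:np.round(ray('wrist',(u/2.5+200,v/2.5),z),4)
A,B,C=f(288,148,.012),f(265,420,.012),f(436,436,.012)
print('plate',A,B,C,np.linalg.norm(A-B),np.linalg.norm(B-C))
d=B-A;yaw=np.arctan2(d[1],d[0]);print('-x dir yaw deg',np.degrees(yaw))
e=C-B;print('behind dir yaw',np.degrees(np.arctan2(e[1],e[0])))
print('cap',f(321,458,.2126),'block corners',f(432,290,.23),f(525,300,.23),f(550,140,.23),'nuttop',f(348,222,.2))
E
```

```text
plate [0.4636 0.159  0.012 ] [ 0.4453 -0.0183  0.012 ] [ 0.5681 -0.0306  0.012 ] 0.1782419142626111 0.12341446430625552
-x dir yaw deg -95.89291036016361
behind dir yaw -5.719832156933079
cap [0.4805 0.0061 0.2126] block corners [0.5238 0.0791 0.23  ] [0.5609 0.0751 0.23  ] [0.5652 0.1329 0.23  ] nuttop [0.4919 0.1059 0.2   ]
```

Request:
arm_command(
  commands=[
    [[-3,9,30],0],
    [[0,0,40],0],
    [[0,0,40],0],
    [[0,0,40],0],
    [[0,0,30],0],
    [[0,0,18],-6.5],
    [[0,0,0],-6],
    [[0,0,0],-6],
  ],
  grip=-0.4,
  force=25,
)

```text
t: 5.3
tcp_pos: [0.4809, 0.0083, 0.2012]
tcp_rot: [0.584, 0.812, -0.0, -0.001]
force: [0.4, 0.6, -0.3]
grip_width: 0.0618
```

```bash
python3 - <<'E'
from look import *
b=snap('wrist','w4')
s=manip.state();print(s['t'],s['tcp_pos'],s['tcp_rot'],s['joint_pos'],s['grip_width'])
E
```

```text
5.35 [0.4810618  0.00831523 0.20147039] [ 5.81666222e-01  8.13427516e-01 -1.13393980e-04 -2.63238666e-04] [-2.26851652e-01  2.62678842e-01  1.69699566e+00 -7.93958998e-06
  1.18249135e+00 -5.56093732e-01] 0.06191449771082547
```

View pics/w4.png

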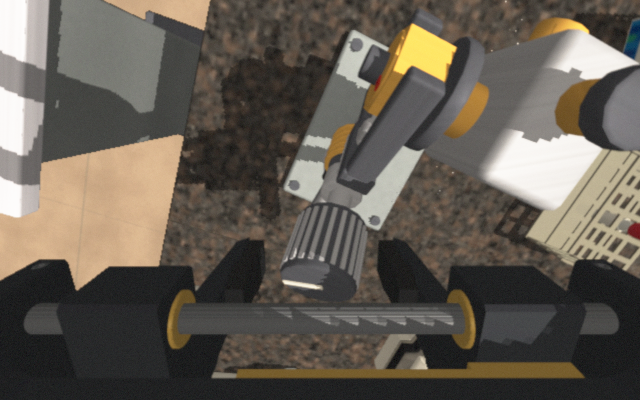

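Request:
arm_command(
  commands=[
    [[0,0,0],0],
    [[0,0,0],0],
    [[0,0,0],4],
    [[0,0,0],8],
    [[0,0,0],8],
    [[0,0,0],8],
    [[0,0,0],8],
    [[0,0,0],8],
  ],
  grip=1,
)

```text
t: 6.15
tcp_pos: [0.4796, 0.0082, 0.2019]
tcp_rot: [0.848, 0.53, -0.002, -0.001]
force: [-9.6, -3.1, 8.5]
grip_width: 0.0398
```

```bash
python3 - <<'E'
from look import *
b=snap('wrist','w5')
cv2.imwrite('pics/w5c.png',cv2.resize(b[100:350,160:480],(640,500),interpolation=3)[:,:,::-1])
s=manip.state();print(s['t'],s['tcp_pos'],s['tcp_rot'],s['force'],s['wrist_torque'],s['grip_width'])
E
```

```text
6.2 [0.47956053 0.00823132 0.20186585] [ 0.85005411  0.52668949 -0.00226993 -0.00101599] [-8.16547136 -3.16446886  8.11254615] [-0.00223307  2.1335794   0.55410675] 0.039874038700915077
```

View pics/w5c.png

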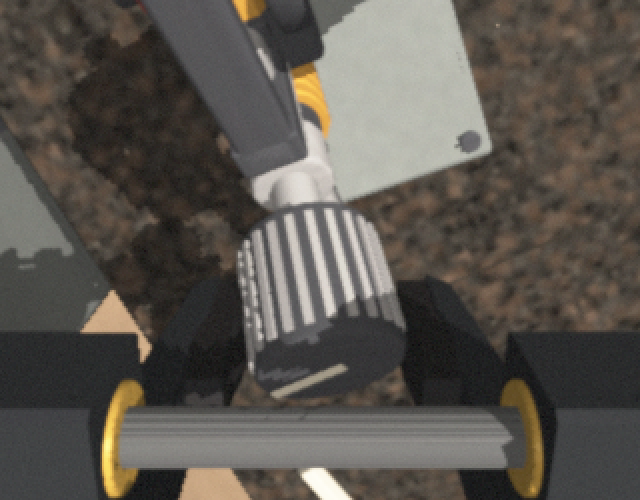

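```bash
cat >> look.py <<'E'
from scipy.spatial.transform import Rotation as Ro
xd=np.array([.101,.995,0]);yd=np.array([-.995,.101,0]);zd=np.array([0,0,1.])
NUT=np.array([.4909,.109,.18]);a=-.574*xd+.819*zd;t=np.cross(a,yd)
CAP=NUT-.1034*xd+.0326*zd
def camrel():
    c=manip.calibration('wrist');s=manip.state();R=cv2.Rodrigues(np.array(c['rvec']))[0];p=-R.T@np.ravel(c['tvec'])
    T=Ro.from_quat(s['tcp_rot']).as_matrix();return T.T@R.T,T.T@(p-np.array(s['tcp_pos'])),np.array(c['camera_matrix'])
def mark(tp,q,p1,p2,rel=None):
    r,o,K=rel or camrel();T=Ro.from_quat(q).as_matrix();C=np.array(tp)+T@o;P=[]
    for uv in(p1,p2):
        d=T@r@np.linalg.inv(K)@np.array([*uv,1.]);P.append(C+d*(a@(CAP-C))/(a@d)-CAP)
    v=P[1]-P[0];return np.degrees(np.arctan2(v@t,v@yd)),[np.round([x@yd*1e3,x@t*1e3],1).tolist() for x in P]
E
python3 - <<'E'
from look import *
rel=camrel();np.save('rel.npy',np.array([*rel],dtype=object),allow_pickle=True)
print(mark([.47213,.01114,.3997],[.709,.706,0,0],(200+287/2.5,470/2.5),(200+328/2.5,462/2.5),rel))
print(mark([.48106,.0083,.2015],[.5817,.8134,0,0],(282,281),(322,289),rel))
s=manip.state()
print(mark(s['tcp_pos'],s['tcp_rot'],(160+273/2,100+396/2),(160+346/2,100+368/2),rel))
E
```

```text
Traceback (most recent call last):
ValueError: could not broadcast input array from shape (3,3) into shape (3,)
```

```bash
python3 - <<'E'
from look import *
rel=camrel()
print(mark([.47213,.01114,.3997],[.709,.706,0,0],(200+287/2.5,470/2.5),(200+328/2.5,462/2.5),rel))
print(mark([.48106,.0083,.2015],[.5817,.8134,0,0],(282,281),(322,289),rel))
s=manip.state()
print(mark(s['tcp_pos'],s['tcp_rot'],(160+273/2,100+396/2),(160+346/2,100+368/2),rel))
E
```

```text
(np.float64(-155.17328700569288), [[15.0, 10.8], [-3.1, 2.5]])
(np.float64(-154.53608213867474), [[15.1, 16.6], [-4.3, 7.4]])
(np.float64(-172.4702469514148), [[18.9, 10.1], [-1.9, 7.3]])
```

Request:
arm_command(
  commands=[
    [[0,0,0],0],
    [[0,0,0],0],
    [[0,-1,0],-8],
    [[0,0,0],-8],
    [[0,0,0],-8],
    [[0,0,0],-8],
    [[0,0,0],-8],
    [[0,0,0],-8],
  ],
  grip=-0.2,
  force=50,
)

```text
t: 7.0
tcp_pos: [0.4804, 0.0088, 0.2018]
tcp_rot: [0.555, 0.832, 0.0, 0.0]
force: [-1.0, -0.4, -0.0]
grip_width: 0.053
```

Request:
arm_command(
  commands=[
    [[0,0,0],0],
    [[0,0,0],0],
    [[0,0,0],0],
    [[0,0,0],8],
    [[0,0,0],8],
    [[0,0,0],8],
    [[0,0,0],8],
    [[0,0,0],8],
  ],
  grip=1,
)

```text
t: 7.8
tcp_pos: [0.4801, 0.009, 0.2016]
tcp_rot: [0.81, 0.587, -0.001, -0.0]
force: [-0.2, -3.1, 5.8]
grip_width: 0.038
```

```bash
cat >> look.py <<'E'
def automark(b):
    # bright cream mark on the dark cap: look near projected CAP
    u,v=proj('wrist',CAP)[0].astype(int);x0,y0=max(u-60,0),max(v-60,0);c=b[y0:v+60,x0:u+60].astype(int)
    m=((c[:,:,0]>170)&(c[:,:,0]-c[:,:,2]>15)&(c.min(2)>110)).astype(np.uint8)
    n,l,st,ce=cv2.connectedComponentsWithStats(m);s=manip.state();out=[]
    for i in range(1,n):
        if st[i,4]<25:continue
        p=np.argwhere(l==i)[:,::-1]+[x0,y0];vx,vy,cx,cy=cv2.fitLine(p.astype(np.float32),2,0,.01,.01).ravel()
        L=(p-[cx,cy])@[vx,vy];q1=np.array([cx,cy])+L.min()*np.array([vx,vy]);q2=np.array([cx,cy])+L.max()*np.array([vx,vy])
        out.append((int(st[i,4]),q1.round(),q2.round(),mark(s['tcp_pos'],s['tcp_rot'],q1,q2)))
    return out
E
python3 - <<'E'
from look import *
b=snap('wrist','w6')
for o in automark(b):print(o)
cv2.imwrite('pics/w6c.png',cv2.resize(b[100:350,160:480],(640,500),interpolation=3)[:,:,::-1])
s=manip.state();print(s['t'],s['tcp_pos'],s['tcp_rot'],s['force'],s['wrist_torque'],s['grip_width'])
E
```

```text
(43, array([287., 335.]), array([303., 337.]), (np.float64(124.61800227826326), [[41.8, 82.9], [32.9, 95.8]]))
7.85 [0.47998215 0.00871174 0.20179532] [ 8.11573101e-01  5.84250284e-01 -8.32968086e-04 -1.16967743e-04] [ 1.83723167 -3.23183257  1.85197092] [0.15069835 1.07476526 0.77444102] 0.03781018905628946
```

View pics/w6c.png

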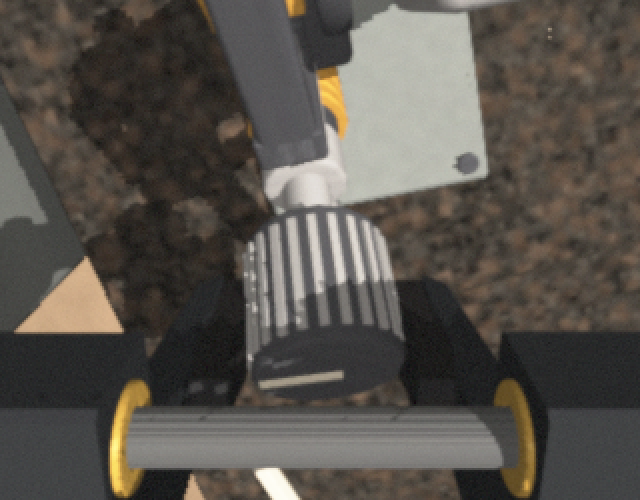

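```bash
sed -i 's/\[:,:,0\]>170)/[:,:,0]>105)/;s/c.min(2)>110/c.min(2)>80/' look.py
python3 - <<'E'
from look import *
s=manip.state()
print(mark(s['tcp_pos'],s['tcp_rot'],(160+260/2,100+384/2),(160+343/2,100+375/2)))
b=cv2.imread('pics/w6.png')[:,:,::-1]
for o in automark(b):print(o)
print(b[290,310],b[291,300],proj('wrist',CAP))
E
```

```text
(np.float64(167.08981056339385), [[18.3, 4.4], [-2.2, 9.1]])
(163, array([290., 292.]), array([331., 287.]), (np.float64(169.53772606239625), [[18.3, 4.4], [-2.1, 8.2]]))
(57, array([287., 336.]), array([304., 337.]), (np.float64(127.36027890555118), [[42.2, 83.6], [32.3, 96.4]]))
[161 151 133] [166 155 138] [[324.15918419 281.75935152]]
```

Request:
arm_command(
  commands=[
    [[0,0,0],0],
    [[0,0,0],0],
    [[0,0,0],-7],
    [[0,0,0],-7],
    [[0,0,0],-7],
    [[0,0,0],-7],
    [[0,0,0],-7],
    [[0,0,0],-7],
  ],
  grip=-0.2,
)

```text
t: 8.65
tcp_pos: [0.4803, 0.0088, 0.2017]
tcp_rot: [0.54, 0.842, 0.0, 0.0]
force: [0.6, -0.4, 0.5]
grip_width: 0.053
```

Request:
arm_command(
  commands=[
    [[0,0,0],0],
    [[0,0,0],0],
    [[0,0,0],8.5],
    [[0,0,0],8.5],
    [[0,0,0],8.5],
    [[0,0,0],8.5],
    [[0,0,0],8.5],
    [[0,0,0],8.5],
  ],
  grip=1,
)

```text
t: 9.45
tcp_pos: [0.4795, 0.0086, 0.2019]
tcp_rot: [0.853, 0.522, -0.002, -0.0]
force: [-5.4, -8.5, 12.2]
grip_width: 0.0392
```

```bash
python3 - <<'E'
from look import *
b=snap('wrist','w7')
for o in automark(b):print(o)
s=manip.state();print(s['t'],s['tcp_pos'],s['tcp_rot'],s['force'],s['wrist_torque'],s['grip_width'])
E
```

```text
(189, array([292., 289.]), array([333., 285.]), (np.float64(145.65767267782746), [[16.6, -3.5], [-1.1, 8.6]]))
(68, array([266., 336.]), array([280., 336.]), (np.float64(115.96751384693327), [[57.5, 51.5], [52.4, 62.1]]))
(48, array([312., 335.]), array([329., 336.]), (np.float64(118.79838518060636), [[36.7, 82.8], [28.3, 98.2]]))
9.5 [0.47934647 0.00835488 0.20202475] [ 8.54887603e-01  5.18810070e-01 -1.80168043e-03 -2.27983862e-04] [-2.64104462 -5.66310953  6.86523561] [-0.01036043  2.07870944  1.09677128] 0.03918179491929418
```

Request:
arm_command(
  commands=[
    [[0,0,0],0],
    [[0,0,0],0],
    [[0,0,0],-8.5],
    [[0,0,0],-8.5],
    [[0,0,0],-8.5],
    [[0,0,0],-8.5],
    [[0,0,0],-8.5],
    [[0,0,0],-8.5],
  ],
  grip=-0.2,
)

```text
t: 10.3
tcp_pos: [0.4804, 0.0089, 0.2017]
tcp_rot: [0.54, 0.842, 0.0, 0.0]
force: [0.2, 1.1, 0.6]
grip_width: 0.0529
```

Request:
arm_command(
  commands=[
    [[0,0,0],0],
    [[0,0,0],0],
    [[0,0,0],8.5],
    [[0,0,0],8.5],
    [[0,0,0],8.5],
    [[0,0,0],8.5],
    [[0,0,0],8.5],
    [[0,0,0],8.5],
  ],
  grip=1,
)

```text
t: 11.1
tcp_pos: [0.4795, 0.0085, 0.2019]
tcp_rot: [0.853, 0.522, -0.002, -0.0]
force: [-7.3, -9.0, 12.5]
grip_width: 0.0391
```

Request:
arm_command(
  commands=[
    [[0,0,0],0],
    [[0,0,0],0],
    [[0,0,0],-8.5],
    [[0,0,0],-8.5],
    [[0,0,0],-8.5],
    [[0,0,0],-8.5],
    [[0,0,0],-8.5],
    [[0,0,0],-8.5],
  ],
  grip=-0.2,
)

```text
t: 11.9
tcp_pos: [0.4804, 0.0088, 0.2017]
tcp_rot: [0.54, 0.842, 0.0, 0.0]
force: [-0.3, -0.6, -0.1]
grip_width: 0.0531
```

```bash
python3 - <<'E'
from look import *
b=snap('wrist','w8')
for o in automark(b):print(o)
cv2.imwrite('pics/w8c.png',cv2.resize(b[0:320,120:520],(800,640),interpolation=3)[:600,:,::-1])
s=manip.state();print(s['t'],s['tcp_pos'],s['tcp_rot'],s['force'],s['wrist_torque'],s['grip_width'])
E
```

```text
(175, array([266., 236.]), array([287., 226.]), (np.float64(-107.79715996343431), [[33.6, -16.6], [28.8, -31.6]]))
(25, array([276., 250.]), array([278., 245.]), (np.float64(-83.97451320848357), [[26.3, -9.4], [26.8, -14.4]]))
(28, array([279., 257.]), array([285., 254.]), (np.float64(-98.24147887748106), [[22.7, -4.3], [21.8, -10.5]]))
(140, array([311., 267.]), array([317., 291.]), (np.float64(121.95558793230472), [[8.4, -10.1], [-3.8, 9.4]]))
(100, array([273., 289.]), array([278., 271.]), (np.float64(-78.08514011416618), [[13.0, 34.8], [18.4, 9.1]]))
(73, array([362., 272.]), array([367., 282.]), (np.float64(141.69438118571932), [[-8.2, -27.3], [-14.0, -22.7]]))
(127, array([272., 301.]), array([290., 294.]), (np.float64(-97.61696072779161), [[7.2, 53.4], [3.9, 29.2]]))
(35, array([361., 292.]), array([366., 299.]), (np.float64(142.29730869820315), [[-17.6, -11.5], [-23.2, -7.1]]))
(61, array([262., 340.]), array([272., 334.]), (np.float64(-88.87800766107894), [[-16.4, 155.4], [-15.8, 124.2]]))
(39, array([295., 335.]), array([303., 340.]), (np.float64(165.11403884617042), [[-27.0, 98.7], [-35.4, 100.9]]))
(51, array([314., 340.]), array([323., 335.]), (np.float64(-84.29650752480498), [[-38.6, 87.2], [-36.7, 68.6]]))
(41, array([327., 335.]), array([333., 340.]), (np.float64(150.44808351511142), [[-38.3, 65.0], [-44.9, 68.7]]))
(49, array([366., 341.]), array([377., 337.]), (np.float64(-84.85009582490916), [[-55.1, 42.6], [-53.9, 28.6]]))
11.95 [0.48033866 0.00879577 0.2016689 ] [5.36900202e-01 8.43645725e-01 1.80228982e-04 1.77835037e-04] [0.93313773 0.53703171 0.33528659] [ 0.0073268  -0.12167706  0.05299111] 0.052685091554195373
```

View pics/w8c.png

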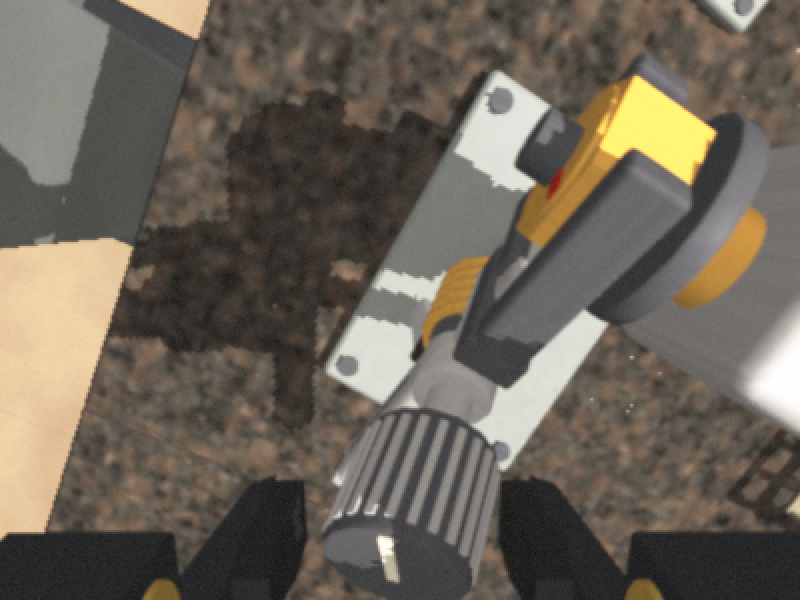

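Request:
arm_command(
  commands=[
    [[0,0,0],0],
    [[0,0,0],0],
    [[0,0,0],8.5],
    [[0,0,0],8.5],
    [[0,0,0],8.5],
    [[0,0,0],8.5],
    [[0,0,0],8.5],
    [[0,0,0],8.5],
  ],
  grip=1,
)

```text
t: 12.75
tcp_pos: [0.4795, 0.0087, 0.2018]
tcp_rot: [0.853, 0.522, -0.002, -0.001]
force: [-0.8, -0.9, 6.3]
grip_width: 0.0392
```

Request:
arm_command(
  commands=[
    [[0,0,0],0],
    [[0,0,0],0],
    [[0,0,0],-8.5],
    [[0,0,0],-8.5],
    [[0,0,0],-8.5],
    [[0,0,0],-8.5],
    [[0,0,0],-8.5],
    [[0,0,0],-8.5],
  ],
  grip=-0.2,
)

```text
t: 13.55
tcp_pos: [0.4803, 0.0088, 0.2017]
tcp_rot: [0.54, 0.842, 0.0, 0.0]
force: [0.1, -0.0, -0.4]
grip_width: 0.0528
```

```bash
python3 - <<'E'
from look import *
b=snap('wrist','w9')
for o in automark(b):
    if 250<np.mean([o[1][1],o[2][1]])<310:print(o)
s=manip.state();print(s['t'])
E
```

```text
(39, array([279., 258.]), array([288., 249.]), (np.float64(-89.60238541034603), [[22.5, -3.7], [22.6, -15.5]]))
(114, array([273., 289.]), array([279., 270.]), (np.float64(-78.2235572634464), [[13.1, 34.9], [18.7, 8.0]]))
(94, array([361., 272.]), array([372., 287.]), (np.float64(144.83885143835482), [[-7.8, -27.2], [-18.0, -20.0]]))
(157, array([312., 289.]), array([330., 274.]), (np.float64(-85.50093175683125), [[-1.7, 10.6], [0.1, -13.2]]))
(133, array([272., 301.]), array([291., 293.]), (np.float64(-97.97138121442435), [[7.2, 52.7], [3.8, 28.2]]))
(44, array([360., 291.]), array([367., 300.]), (np.float64(147.89879716839928), [[-17.1, -11.3], [-23.5, -7.3]]))
(31, array([370., 297.]), array([375., 292.]), (np.float64(-78.25624696651587), [[-22.7, -11.3], [-21.4, -17.7]]))
13.6
```

Request:
arm_command(
  commands=[
    [[0,0,0],0],
    [[0,0,0],0],
    [[0,0,0],8.5],
    [[0,0,0],8.5],
    [[0,0,0],8.5],
    [[0,0,0],8.5],
    [[0,0,0],8.5],
    [[0,0,0],8.5],
  ],
  grip=1,
)

```text
t: 14.4
tcp_pos: [0.4794, 0.0085, 0.2018]
tcp_rot: [0.853, 0.522, -0.002, -0.0]
force: [-4.9, -7.4, 10.7]
grip_width: 0.0391
```

Request:
arm_command(
  commands=[
    [[0,0,0],0],
    [[0,0,0],0],
    [[0,0,0],-8.5],
    [[0,0,0],-8.5],
    [[0,0,0],-8.5],
    [[0,0,0],-8.5],
    [[0,0,0],-8.5],
    [[0,0,0],-8.5],
  ],
  grip=-0.2,
)

```text
t: 15.2
tcp_pos: [0.4804, 0.0088, 0.2017]
tcp_rot: [0.54, 0.842, 0.0, 0.0]
force: [-1.4, -0.0, -0.5]
grip_width: 0.0532
```

```bash
python3 - <<'E'
from look import *
b=snap('wrist','w10')
for o in automark(b):
    if 250<np.mean([o[1][1],o[2][1]])<310:print(o)
s=manip.state();print(s['t'])
E
```

```text
(31, array([278., 257.]), array([285., 254.]), (np.float64(-106.44221204614531), [[23.3, -4.1], [21.5, -9.9]]))
(111, array([273., 289.]), array([278., 270.]), (np.float64(-77.78674701401764), [[13.0, 34.8], [18.8, 8.0]]))
(77, array([362., 271.]), array([367., 283.]), (np.float64(133.83884895407442), [[-7.8, -28.4], [-14.5, -21.4]]))
(171, array([310., 288.]), array([337., 278.]), (np.float64(-98.31462930282309), [[-0.6, 10.3], [-4.0, -13.2]]))
(142, array([273., 301.]), array([291., 293.]), (np.float64(-96.65836909453873), [[7.0, 53.0], [4.0, 27.3]]))
(44, array([361., 291.]), array([366., 300.]), (np.float64(142.05461256629732), [[-17.3, -11.9], [-23.6, -7.0]]))
(27, array([371., 296.]), array([375., 292.]), (np.float64(-76.74993284938509), [[-22.8, -11.9], [-21.4, -17.7]]))
15.25
```

Request:
arm_command(
  commands=[
    [[0,0,0],0],
    [[0,0,0],0],
    [[0,0,0],8.5],
    [[0,0,0],8.5],
    [[0,0,0],8.5],
    [[0,0,0],8.5],
    [[0,0,0],8.5],
    [[0,0,0],8.5],
  ],
  grip=1,
)

```text
t: 16.05
tcp_pos: [0.4795, 0.0084, 0.202]
tcp_rot: [0.853, 0.522, -0.002, 0.0]
force: [-6.7, -7.8, 11.0]
grip_width: 0.0391
```

Request:
arm_command(
  commands=[
    [[0,0,0],0],
    [[0,0,0],0],
    [[0,0,0],-8.5],
    [[0,0,0],-8.5],
    [[0,0,0],-8.5],
    [[0,0,0],-8.5],
    [[0,0,0],-8.5],
    [[0,0,0],-8.5],
  ],
  grip=-0.2,
)

```text
t: 16.85
tcp_pos: [0.4804, 0.0088, 0.2017]
tcp_rot: [0.54, 0.842, 0.0, 0.0]
force: [0.1, 0.2, -0.4]
grip_width: 0.0528
```

```bash
python3 - <<'E'
from look import *
b=snap('wrist','w11')
for o in automark(b):
    if o[0]>120 and 250<np.mean([o[1][1],o[2][1]])<310:print(o)
cv2.imwrite('pics/w11c.png',cv2.resize(b[0:320,120:520],(800,640),interpolation=3)[:600,:,::-1])
s=manip.state();print(s['t'])
E
```

```text
(172, array([311., 288.]), array([337., 278.]), (np.float64(-98.12954192951786), [[-0.6, 10.3], [-4.0, -13.2]]))
(140, array([273., 301.]), array([291., 293.]), (np.float64(-97.47388962799778), [[7.1, 52.8], [3.9, 28.0]]))
16.9
```

View pics/w11c.png

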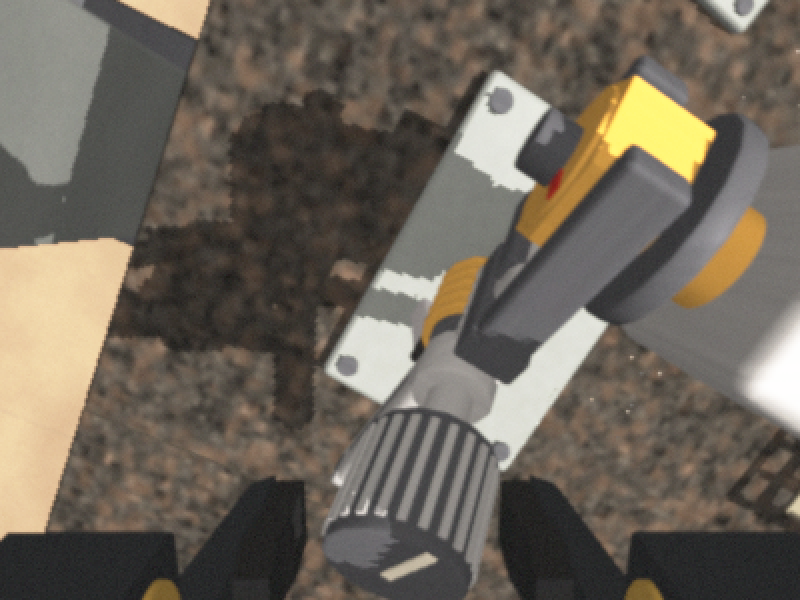

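Request:
arm_command(
  commands=[
    [[0,0,0],8],
    [[0,0,0],8],
    [[0,0,0],8],
    [[0,0,0],6.5],
    [[8,0,10],0],
    [[0,0,0],0],
    [[0,0,0],0],
    [[0,0,0],0],
  ],
  grip=-0.2,
)

```text
t: 17.7
tcp_pos: [0.4811, 0.0168, 0.1918]
tcp_rot: [0.744, 0.668, 0.0, 0.0]
force: [-0.1, -0.0, 0.8]
grip_width: 0.053
```

Request:
arm_command(
  commands=[
    [[0,0,0],0],
    [[0,0,0],0],
    [[0,0,0],0],
    [[0,0,0],0],
    [[1.2,0,-4.8],0],
    [[1.2,0,-4.8],0],
    [[0,0,0],0],
    [[0,0,0],0],
  ],
  grip=1,
  force=60,
)

```text
t: 18.5
tcp_pos: [0.4816, 0.0185, 0.2005]
tcp_rot: [0.744, 0.668, -0.0, 0.001]
force: [8.4, -2.1, -10.6]
grip_width: 0.0366
```

```bash
python3 - <<'E'
from look import *
b=snap('wrist','w12');
s=manip.state();print(s['t'],s['tcp_pos'],s['tcp_rot'],s['force'],s['wrist_torque'],s['grip_width'])
r=manip.boxes_of('wrist','roller');print(r[:2])
E
```

```text
18.55 [0.48163042 0.0185077  0.20047075] [ 7.44150621e-01  6.68011564e-01 -3.49907411e-04  5.29874823e-04] [  8.85781628  -2.9783051  -10.88550766] [-0.94356914 -1.19098122  0.05767423] 0.036711376660186465
[{'centre': [0.487, 0.0536, 0.2071], 'confidence': 0.75}, {'centre': [0.4828, 0.0264, 0.2157], 'confidence': 0.63}]
```

View pics/w12.png

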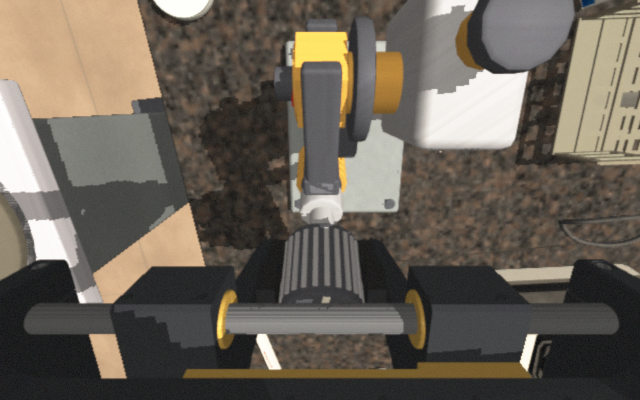

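Request:
arm_command(
  commands=[
    [[1.7,0,-4.6],0],
    [[1.7,0,-4.6],0],
    [[2.2,0,-4.4],0],
    [[2.2,0,-4.4],0],
    [[2.6,0,-4.2],0],
    [[2.6,0,-4.2],0],
    [[3.0,0,-3.9],0],
    [[3.0,0,-3.9],0],
  ],
)

```text
t: 19.4
tcp_pos: [0.4835, 0.0364, 0.2339]
tcp_rot: [0.744, 0.668, -0.002, 0.001]
force: [10.0, -9.7, -17.9]
grip_width: 0.037
```

```bash
python3 - <<'E'
from look import *
b=snap('wrist','w13');a2=snap('scene','s13')
u,v=proj('scene',NUT)[0].astype(int);print(u,v)
c=cv2.resize(a2[v-50:v+50,u-80:u+80],(640,400),interpolation=3)
cv2.imwrite('pics/c13.png',np.hstack([cv2.resize(c,(400,250)),cv2.resize(b,(400,250))])[:,:,::-1])
s=manip.state();print(s['t'],s['tcp_pos'],s['tcp_rot'],s['force'],s['wrist_torque'],s['grip_width'])
E
```

```text
308 191
19.5 [0.48361301 0.0368342  0.23441603] [ 0.7441952   0.66796065 -0.00119211  0.00080386] [  6.1396913   -7.14403296 -11.37594556] [-1.47618619 -1.07139318  0.05213898] 0.03676275714257479
```

View pics/c13.png

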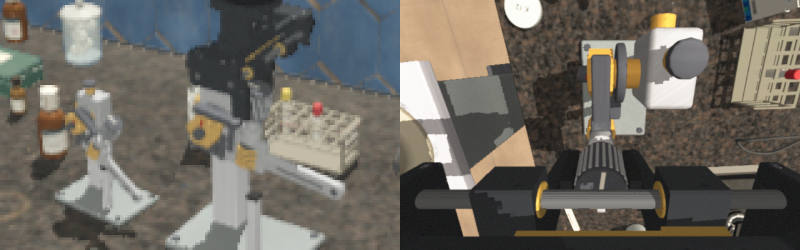

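Request:
arm_command(
  commands=[
    [[3.4,0,-3.5],0],
    [[3.4,0,-3.5],0],
    [[3.8,0,-3.2],0],
    [[3.8,0,-3.2],0],
    [[3.4,0,-2.3],0],
    [[3.4,0,-2.3],0],
    [[0,0,0],0],
    [[0,0,0],0],
  ],
)

```text
t: 20.3
tcp_pos: [0.4858, 0.0572, 0.2525]
tcp_rot: [0.744, 0.668, -0.002, 0.001]
force: [5.9, -10.1, -9.3]
grip_width: 0.0365
```

```bash
python3 - <<'E'
from look import *
b=snap('wrist','w14');a2=snap('scene','s14')
c=a2[141:241,228:388]
d=b[0:400,120:520]
cv2.imwrite('pics/c14.png',np.hstack([cv2.resize(c,(400,250),interpolation=3),cv2.resize(d,(400,400))[:250]])[:,:,::-1])
s=manip.state();p=np.array(s['tcp_pos'])-NUT;x=p@xd;z=p[2]+.008
print(s['t'],s['tcp_pos'],s['tcp_rot'],s['force'],s['wrist_torque'],s['grip_width'],x,z,np.hypot(x,z),np.degrees(np.arctan2(z,-x))-11)
E
```

```text
20.4 [0.48580119 0.05720442 0.25253338] [ 0.74434184  0.66779545 -0.00173287  0.00120922] [  6.39431934 -11.49819799  -9.52509345] [-1.94624606 -0.87330619  0.07446643] 0.036786130083148946 -0.05205158629802128 0.08053337626679591 0.09589052262382182 46.12397609533356
```

View pics/c14.png

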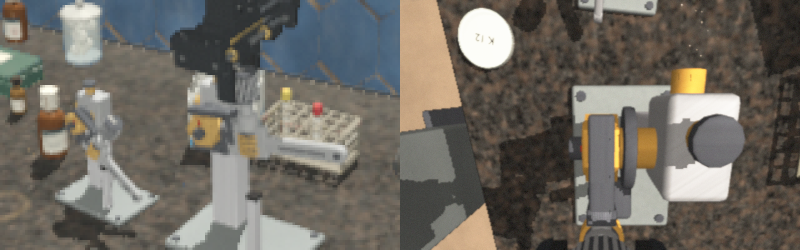

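Request:
arm_command(
  commands=[
    [[0,0,0],0],
    [[0,0,0],0],
    [[0,0,0],0],
    [[0,0,0],0],
    [[0,0,-10],0],
    [[0,0,-30],0],
    [[0,0,-35],0],
    [[0,0,-35],0],
  ],
  grip=-0.4,
)

```text
t: 21.2
tcp_pos: [0.4853, 0.0592, 0.3657]
tcp_rot: [0.744, 0.668, 0.0, 0.0]
force: [-0.0, 0.3, -0.4]
grip_width: 0.0618
```

Request:
arm_command(
  commands=[
    [[-30,0,0],0],
    [[-40,0,0],0],
    [[-40,0,0],0],
    [[-30,0,0],0],
    [[0,0,0],0],
    [[0,0,0],0],
    [[0,0,0],0],
    [[0,0,0],0],
  ],
)

```text
t: 22.0
tcp_pos: [0.4707, -0.0791, 0.3638]
tcp_rot: [0.744, 0.669, 0.0, 0.0]
force: [0.4, 0.4, -0.3]
grip_width: 0.0616
```

```bash
python3 - <<'E'
from look import *
b=snap('wrist','w15');a2=snap('scene','s15')
# expected pixels for raise alpha in scene: handle tip line & roller
for al in(.6,.7,.8,.9):
    th=np.radians(35)-al;h=-np.cos(th)*xd-np.sin(th)*zd;ax=-np.sin(th)*xd+np.cos(th)*zd
    pts=[NUT+.185*h-.01*ax,NUT+.066*h+.067*ax,NUT+.066*h+.086*ax]
    print(al,proj('scene',pts).round(1).tolist(),proj('wrist',pts).round(1).tolist())
n=manip.boxes_of('wrist','roller');print([(d['confidence'],d['centre']) for d in n[:2]])
c=a2[131:251,228:388]
cv2.imwrite('pics/c15.png',np.hstack([cv2.resize(c,(400,300),interpolation=3),cv2.resize(b,(400,250))[np.r_[0:250,[249]*50]]])[:,:,::-1])
s=manip.state();print(s['t'],s['tcp_pos'],s['force'])
E
```

```text
0.6 [[360.3, 209.7], [326.7, 177.8], [326.7, 172.3]] [[321.9, 173.2], [321.4, 44.9], [321.4, 40.2]]
0.7 [[360.6, 204.4], [324.7, 175.5], [324.2, 169.8]] [[322.0, 177.2], [321.3, 32.8], [321.4, 23.7]]
0.8 [[360.3, 198.9], [322.6, 173.3], [321.5, 167.5]] [[322.0, 180.0], [321.3, 19.2], [321.3, 5.2]]
0.9 [[359.4, 193.3], [320.3, 171.3], [318.7, 165.5]] [[322.1, 181.2], [321.2, 4.0], [321.2, -15.2]]
[(0.79, [0.4833, 0.0442, 0.2731])]
22.15 [ 0.47065109 -0.07951293  0.36359902] [-0.56546676 -1.06781427 -0.59797762]
```

```bash
python3 - <<'E'
from look import *
for nm in('s1','s15'):
    a2=cv2.imread(f'pics/{nm}.png')[:,:,::-1].astype(int)
    F=NUT+.011*yd;u,v=proj('scene',F)[0]
    P=[F+.015*(np.cos(k)*xd+np.sin(k)*zd) for k in np.radians(range(0,360,5))]
    q=proj('scene',P).round().astype(int)
    c=a2[int(v)-18:int(v)+18,int(u)-18:int(u)+18];m=(c[:,:,0]>90)&(c[:,:,1]<.5*c[:,:,0])&(c[:,:,2]<.5*c[:,:,0])
    pts=np.argwhere(m)
    C=manip.calibration('scene');R=cv2.Rodrigues(np.array(C['rvec']))[0];p0=-R.T@np.ravel(C['tvec'])
    for y,x in pts:
        d=R.T@np.linalg.inv(C['camera_matrix'])@np.array([x+int(u)-18,y+int(v)-18,1.]);X=p0+d*((F-p0)@yd)/(d@yd)-F
        print(nm,c[y,x],'mm',(X@xd*1e3).round(1),(X[2]*1e3).round(1),'ang',np.degrees(np.arctan2(X[2],X@xd)).round())
b=cv2.imread('pics/w15.png')[:,:,::-1]
m=manip.silhouettes('scene','handle_grip')
for r in m[:3]:
    k=r['mask'];ys,xs=np.nonzero(k);i=xs.argmax();print(r['confidence'],k.sum(),'rightmost',xs[i],ys[xs==xs[i]].mean(),'y range',ys.min(),ys.max(),'x',xs.min())
E
```

```text
s1 [158  78  56] mm -11.6 10.7 ang 137.0
s15 [159  77  56] mm -0.4 11.3 ang 92.0
0.83 839 rightmost 366 202.0 y range 167 205 x 303
0.62 329 rightmost 283 218.0 y range 183 219 x 258
```

```bash
python3 -c "
from rig import manip
print(manip.hand_in())"
```

```text
the job is handed in; nothing more can be done
None
```

I closed the jaws on the nut, raised the wrench by about 46 degrees so that it turned the nut by about 45, let go and handed the job in. No verdict was reported.

- **Closing the jaws:** I rolled the worm roller clockwise over seven grasps, about 123 degrees (2.15 rad) in all. The last grasp turned it no further, so I took the jaws to be on the nut. I did not measure the gap directly, and did not check the roller again after the lift.
- **Raising the wrench:** I lifted it by its roller along the arc, not by the handle. The tool can only point straight down, and the gripper body would have hit the roller if I had pinched the handle. The arm's position put the wrench at about 0.80 rad before I let go.
- **After release:** The nut's red mark had moved from about 137 to 92 degrees, which is about 0.79 rad. This comes from a single pixel in each picture, so it is good to roughly ±0.1 rad. The roller and handle in the last pictures also fit a wrench angle of about 0.8 rad.
- **Clearance and time:** The gripper was clear, the wrist force was near zero, and the clock stood at about 22 s. I saw nothing else move, but I did not measure the things round about.

The last picture could not be viewed because the viewing limit was reached, so those final checks were made by program.

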